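Load a sample changer and index it to the detector

TASK

Take the collared sample holder out of the tray (the one like those already in the carousel) and press it fully home, collar flush on the rim, in the empty cup at the changer's loading mark, and let go of it. Then turn the carousel exactly one click clockwise (seen from above) so that this holder stands in front of the detector, and let go. The click is loose and the carousel's height is whatever it was clamped at, so feel for the cup and for the stop, and never force it: the holder must never bear on the changer with 40 N or more; leave the other things where they are.

Things in the scene. Friction and masses are not known exactly. Their poses are not given: they have to be found in the camera images.
- holder: the holder to load, aluminium, upright on the tray's floor (3 mm above the bench). Origin: centre of its foot; z up its axis; yaw is of no matter. From the foot: round body 28.4 mm diameter to 30 mm up (0.6 mm chamfer at the foot, shallow groove 14 to 21 mm up), collar 38 mm diameter from 30 to 34 mm, round grip 24 mm diameter from 34 to 64 mm (the top). 0.06 to 0.13 kg.
- changer: round grey base, 236 mm across, fixed. Origin: on the carousel's axis at bench level; z up; -x points to the loading mark (dark lozenge on a short tongue of the base), 120 deg from +x to the detector tube (its top 96 mm up). On it turns a disc with 6 cups, 60 deg apart on an 80 mm radius. Empty: the cup at the mark and the next at 240 deg. The other four hold fixed collared holders, tops 34 mm above the rims.
- load (a point): nominal rim centre of the cup at the loading mark, 82 mm above the bench, fixed to the base. The carousel is not measured. Its height was clamped to suit the detector: the rims may be up to 8 mm higher or lower. Its click is loose: the cup's centre lies up to 8 mm (mostly 5 to 7) to one side or the other along the 80 mm circle (radius true). Cup: outside 48 mm, bore 30 mm, sharp-edged, 32 mm deep.
- read (a point): nominal rim centre of the cup in front of the detector, 60 deg clockwise (seen from above) of load, 82 mm above the bench, fixed to the base; the same height setting and looseness. When home, the holder's collar stops on the rim, its foot 30 mm below the rim.
- catch (a joint): travel in m of the spring ball in the bore wall of the cup at the loading mark, 12.5 mm below the rim: 0 when out, about 0.0015 or more when pushed back by the holder's body, under 0.0006 again when it has dropped into the groove, the holder being home. It resists the holder with 4 to 12 N from when the foot is 9 mm down the cup; the holder's weight alone does not push it past.
- knob (a point): centre of the top of the carousel's round ribbed hub knob, on the axis, nominally 122 mm above the bench (8 mm up or down with the carousel): 40 mm diameter, 36 mm high, on a 32 mm post. Turning takes about 0.3 N m out of the click; past half way (30 deg) the detent draws the carousel on into the next click and holds it there.
- tray: shallow grey plastic tray 100 mm by 250 mm (long side along its y), rim 12 mm high, walls and floor 3 mm; fixed. Three holders stand in a row along it, about 78 mm apart, in any order.
- puck: another holder, not to be touched: body 42 mm diameter, 26 mm high, with a 20 mm grip to 50 mm, no collar. Origin at its foot, in the tray.
- slim: another holder, not to be touched: foot 32 mm diameter, rod 18 mm diameter, 70 mm high, no collar. Origin at its foot, in the tray.
- sensorbox: orange instrument box 70 x 110 x 30 mm lying on the bench beyond the changer; leave alone.
- screwdriver: screwdriver with a red handle, about 0.2 m long, lying on the bench between the tray and the changer; leave alone.
Mind the look-alikes: they are no part of the job. Leave any purple look-alike of the holder alone.

How it is judged:
By the outcome, as a careful person would: the job done as asked, in the order asked, and still so for the second after the job is handed in, with the robot touching nothing.
It also fails if it takes over 64 s, if anything falls off the work surface, if the arm or the gripper's body presses on something with over 40 N, if the wrist force passes 120 N, or if a joint passes its speed limit or range.

ROBOT

A 6-joint arm with a two-finger parallel gripper is mounted at the origin on the work surface. World frame = base frame: x ahead of the robot, y to its left, z up, the work surface at z = 0. Lengths are in m, angles in rad, forces in N, time in s.
With the tool pointing down it reaches from about 0.4 to 0.925 m from the base axis. Payload 12.5 kg.
Tool frame: the origin (TCP) lies where the fingers leave the gripper's body, on its centre line; the fingertips stand bot.tip_reach ahead of it and the grasp point (between the pads) lies 59 mm ahead of it (bot.tip_reach is the distance from the TCP to the fingertips, in m); z points along the fingers, y is the direction in which the jaws open and shut (so a half turn about z gives the same grasp; the last joint's range is limited). The gripper opens to 95 mm and grips with 3 to 60 N. Pads are 20 mm wide; open, the fingers measure 119 mm over their backs; the gripper's body (75 mm by 180 mm) begins 59 mm behind the grasp point.
Start: joints at [1.127, 0.491, 1.559, -0, 1.092, -0.106], TCP at [0.207, 0.59, 0.292] pointing down, gripper open.
Joint ranges: [-3.1, 3.1], [-0.84, 2.19], [0.05, 2.79], [-1.13, 4.28], [0.06, 2.93], [-2.69, 2.69]. Speed limits (rad/s): [2.22, 2.22, 2.79, 3.14, 3.14, 3.14].

INTERFACE

Orientations are given as [roll, pitch, yaw] about the fixed x, y, z axes, in that order (R = Rz(yaw) Ry(pitch) Rx(roll)).
In Python, from plant import bot, read_camera, job gives the robot as it stands.
- The arm moves only by the tool play_rows, never from a script. Its argument "steps" is a list of rows, each a list of 7 numbers: the shift along the tool's x, y, z in m, then the turn, a rotation vector about the tool's x, y, z in degrees, then the opening in per cent of the stroke, from 0 (shut) to 100 (fully open). A call has exactly 5 rows; each row shifts and turns the commanded pose from where the row before left it, along the tool's axes as they then stand; what a row does not reach is not made up. A row lasts 1/12 s, in which the tool goes at most 41.7 mm and 7.16 degrees, less where a joint would pass 70% of its speed; a pose out of reach is approached as far as the arm can. A call is refused whole if a number of a shift passes 0.0417 or a number of a turn 7.16, either way. A call with a gripper value outside its range is refused whole. The fingers move at their own pace and stop on an object; "newtons" is the grip in N (left out, the last holds). Time passes only in rows, so rows that do not move let the fingers close, or fill a call up. It gives the time, the measured TCP pose, the force and the opening at its end, in the units of the state.
- bot.get_state(): the state, without advancing time (a new reading comes with each control period).
- read_camera(name): name is "scene" or "top"; returns a dict with "color" (384x512x3 uint8, blue, green, red), "fovy" (degrees; the focal length in pixels is half the picture's height over the tangent of half this angle, whatever the lens; pixels are square), "cx", "cy" (the principal point, pixels), "distortion" ([k1, k2, p1, p2, k3] as OpenCV has them; the pictures are not rectified), "R" (3x3) and "t" (3): a world point X has camera coordinates R X + t. Camera axes: x right, y down, z forward; pixel columns grow to the right and rows downward; lengths in m; the calibration is good to about 2 mm. A picture is of the moment at which its call begins. There is no depth.
- job.hand_in(): hands the job in, once; it reports no verdict.
The state is a dict: "clock": time; "q": joint angles; "qvel": joint speeds; "effort": joint torques, N m; "tcp_pos": TCP position; "orientation": TCP orientation; "wrist_force": force on the tool from outside, world axes, zero at the start; "torque": the same for the moment, N m; "width": finger opening in m.
Only numpy, scipy, OpenCV 4.12 (cv2) and the standard library are available. Lean on these libraries where they do the work, as an engineer would, in place of code of your own. Each camera call takes 0.05 s, during which the arm holds its last target. There are 200 camera calls.

## Working session

There is one attempt and no reset: what is moved stays moved. The work goes in short steps, Python scripts to look and compute and a tool call to move; the robot and the scene stay as the last step left them, time stands still between calls to the robot, and variables do not carry over. Pictures are saved under pics/ and viewed, about 8 in all and at most 12, crops included, and the job is handed in when it is done.

Besides the shell and the picture viewer there is one more tool, called in YAML: its name, and indented under it one key for each argument. play_rows: Moves the arm, as the interface text tells. Its arguments: {"type":"object","properties":{"steps":{"type":"array","items":{"type":"array","items":{"type":"number"}}},"newtons":{"type":"number"}},"required":["steps"]}

```bash
mkdir -p pics; ls; python3 - <<'E'
from plant import bot, read_camera, job
import cv2,numpy as np
print(bot.get_state(), bot.tip_reach)
for n in("scene","top"):
    c=read_camera(n); cv2.imwrite(f"pics/{n}0.png",c["color"])
    print(n,c["fovy"],c["cx"],c["cy"],c["distortion"],np.round(c["R"],4).tolist(),c["t"])
E
```

```text
pics
{'clock': 0.0, 'q': array([ 1.12740703e+00,  4.91538703e-01,  1.55944776e+00, -2.72166549e-06,
        1.09169110e+00, -1.05571399e-01]), 'qvel': array([ 0.00060619,  0.00030183,  0.00156632,  0.00086773, -0.00028388,
       -0.00031291]), 'effort': array([-5.72866084e-04, -6.12651300e+01, -2.58188832e+01,  6.91056973e-02,
        4.82045521e-02, -6.87967690e-05]), 'tcp_pos': array([0.20703739, 0.58954532, 0.29167524]), 'orientation': array([-3.14051353e+00, -1.11922515e-04,  2.80377596e+00]), 'wrist_force': array([ 0.24605717, -0.38754633,  0.01707829]), 'torque': array([ 0.03018525, -0.01959451, -0.00736056]), 'width': 0.09506186561382689} 0.0776
scene 48.503033233774076 255.28557097034385 190.3511149357307 [-0.00227115  0.          0.          0.          0.        ] [[-0.0557, 0.9983, 0.016], [0.7556, 0.0526, -0.6529], [-0.6527, -0.0243, -0.7572]] [ 0.08541548 -0.39248333  1.4320732 ]
top 51.696949174587004 255.4197405145831 190.54831517372725 [-0.02835924  0.          0.          0.          0.        ] [[-0.0128, -0.9999, -0.0043], [-0.9923, 0.0133, -0.1235], [0.1235, 0.0027, -0.9923]] [-0.05599617  0.65249921  1.11113814]
```

View pics/scene0.png

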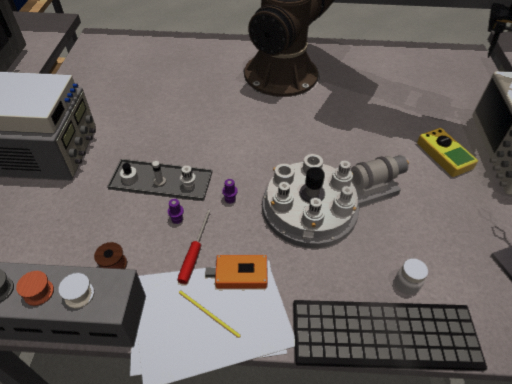

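View pics/top0.png

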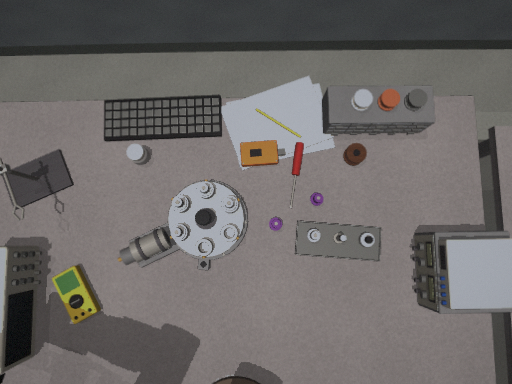

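```bash
cat > h.py <<'E'
import cv2,numpy as np
from plant import bot, read_camera, job
def cam(n):
    c=read_camera(n); f=192/np.tan(np.radians(c["fovy"])/2)
    c["K"]=np.array([[f,0,c["cx"]],[0,f,c["cy"]],[0,0,1.]]); c["d"]=np.array(c["distortion"],float)
    c["R"]=np.array(c["R"]);c["t"]=np.array(c["t"]);return c
def proj(c,X): return cv2.projectPoints(np.array(X,float).reshape(-1,1,3),cv2.Rodrigues(c["R"])[0],c["t"],c["K"],c["d"])[0].reshape(-1,2)
def ray(c,uv):
    p=cv2.undistortPoints(np.array(uv,float).reshape(-1,1,2),c["K"],c["d"]).reshape(-1,2)
    return -c["R"].T@c["t"], np.c_[p,np.ones(len(p))]@c["R"]
def plane(c,uv,z):
    o,d=ray(c,uv); return o+d*((z-o[2])/d[:,2])[:,None]
def crop(c,u,v,w,h,s): return cv2.resize(c["color"][v:v+h,u:u+w],None,fx=s,fy=s,interpolation=cv2.INTER_CUBIC)
E
python3 - <<'E'
from h import *
s,t=cam("scene"),cam("top")
a=crop(t,160,170,100,105,5); b=crop(t,290,215,96,50,5); c=crop(s,105,155,110,45,5)
cv2.imwrite("pics/c1.png",a)
b=cv2.copyMakeBorder(b,0,5,0,550-b.shape[1],cv2.BORDER_CONSTANT); cv2.imwrite("pics/c2.png",np.vstack([b,c]))
cv2.imwrite("pics/c3.png",crop(s,255,145,160,100,5))
print(plane(t,[[315,235],[342,238],[368,240]],.065).round(3), plane(s,[[127,168],[156,164],[187,170]],.065).round(3))
print('knob',plane(t,[[206,218]],.122),plane(s,[[315,172]],.122))
E
```

```text
[[ 0.521 -0.23   0.065]
 [ 0.511 -0.306  0.065]
 [ 0.505 -0.378  0.065]] [[ 0.529 -0.373  0.065]
 [ 0.51  -0.305  0.065]
 [ 0.525 -0.225  0.065]]
knob [[0.56924666 0.06850826 0.122     ]] [[0.56404619 0.08003278 0.122     ]]
```

View pics/c1.png

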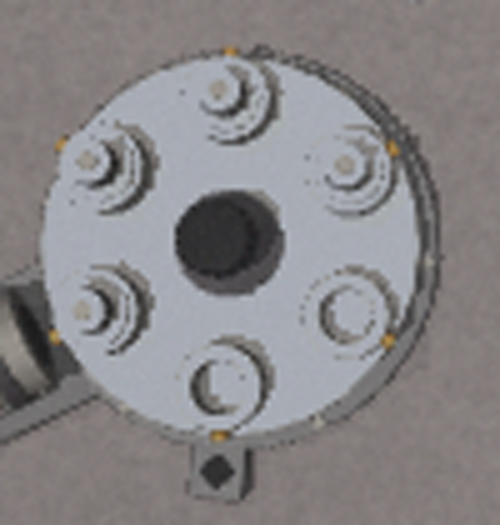

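View pics/c2.png

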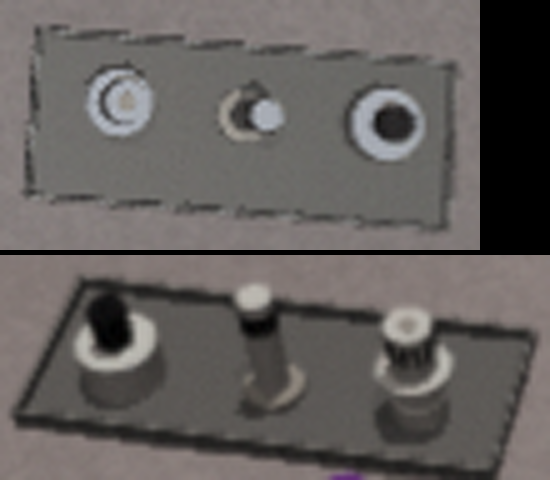

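View pics/c3.png

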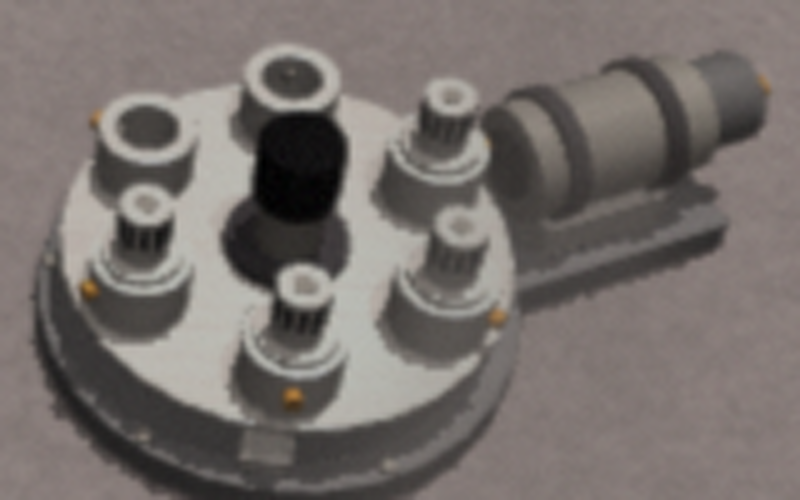

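```bash
cat > m.py <<'E'
from h import *
def tri(s,t,us,ut):
    (o1,d1),(o2,d2)=ray(s,[us]),ray(t,[ut]); A=[];b=[]
    for o,d in((o1,d1[0]),(o2,d2[0])):
        d=d/np.linalg.norm(d);P=np.eye(3)-np.outer(d,d);A.append(P);b.append(P@o)
    x,r,_,_=np.linalg.lstsq(np.vstack(A),np.hstack(b),rcond=None); return x,np.sqrt(r)
E
python3 - <<'E'
from m import *
s,t=cam("scene"),cam("top")
S=lambda p:np.array(p)/5+[254.6,144.6]; T=lambda p:np.array(p)/5+[159.6,169.6]
P={}
for n,a,b in(("knob",(302,143),(214,240)),("A0",(303,285),(222,92)),("B60",(459,227),(88,162)),("C120",(449,98),(85,312)),("D300",(147,203),(345,165)),("load",(292,82),(226,387)),("next",(146,128),(350,313))):
    P[n],r=tri(s,t,S(a),T(b)); print(n,P[n].round(4),r)
x,r=tri(s,t,np.array([407,70])/5+[104.6,154.6],np.array([127,100])/5+[289.6,214.6]); print("holder",x.round(4),r)
print("loz",plane(t,[T((217,471))],.03),plane(t,[T((217,471))],.05))
print("knobplane",plane(t,[T((214,240))],.122),plane(s,[S((302,143))],.122))
# axis from holders: known 80mm, 60deg: fit rigid 2D
from scipy.optimize import least_squares
ang={"A0":0,"B60":60,"C120":120,"D300":300,"load":180,"next":240}
f=lambda p:np.hstack([P[k][:2]-p[:2]-.08*np.array([np.cos(p[2]+np.radians(a)),np.sin(p[2]+np.radians(a))]) for k,a in ang.items()])
q=least_squares(f,[.56,.075,0]);print(q.x,np.degrees(q.x[2]),q.fun.round(4))
E
```

```text
knob [0.5703 0.0787 0.1246] [0.0011802]
A0 [0.6506 0.0759 0.1208] [0.0022765]
B60 [0.6133 0.1468 0.1216] [0.00056083]
C120 [0.533  0.1484 0.1205] [0.00148302]
D300 [0.6098 0.0089 0.1227] [0.00160143]
load [0.4918 0.0794 0.0845] [0.00407752]
next [0.5313 0.0094 0.0882] [0.00218601]
holder [ 0.5218 -0.229   0.0662] [0.00134327]
loz [[0.44306278 0.08871812 0.03      ]] [[0.44421527 0.08600624 0.05      ]]
knobplane [[0.57043864 0.07816529 0.122     ]] [[0.56779919 0.07989869 0.122     ]]
[ 0.57161582  0.07811084 -0.01903165] -1.0904333368397203 [-0.001  -0.0007  0.0004  0.0002  0.      0.0003 -0.0005  0.0008  0.0001
 -0.0002  0.001  -0.0002]
```

```bash
cat > plan.py <<'E'
# print rows (round numbers) leading from the measured TCP pose through waypoints [x,y,z,yaw], n rows each
from h import *
import json
def plan(wps,op):
    s=bot.get_state(); p=np.array(s["tcp_pos"]); y=s["orientation"][2]; rows=[]
    for x,yy,z,yaw,n in wps:
        tgt=np.array([x,yy,z])
        for i in range(n):
            d=(tgt-p)/(n-i); dy=(yaw-y)/(n-i); c,sn=np.cos(y),np.sin(y)
            sh=np.round([c*d[0]+sn*d[1], sn*d[0]-c*d[1], -d[2]],4); r=round(-np.degrees(dy),2)
            rows.append([*sh.tolist(),0,0,r,op]); p=p+np.array([c*sh[0]+sn*sh[1],sn*sh[0]-c*sh[1],-sh[2]]); y-=np.radians(r)
    print("from",np.round(s["tcp_pos"],4),"clock",s["clock"])
    for i in range(0,len(rows),5): print(json.dumps(rows[i:i+5]).replace(" ",""))
E
python3 - <<'E'
from plan import *
plan([(.44,.3,.28,2.15,10),(.522,-.229,.22,np.pi/2,15)],80)
E
```

```text
from [0.2071 0.5896 0.2921] clock 0.3
[[-0.0316,-0.0196,0.0012,0,0,3.75,80],[-0.0328,-0.0175,0.0012,0,0,3.75,80],[-0.0339,-0.0153,0.0012,0,0,3.75,80],[-0.0348,-0.0131,0.0012,0,0,3.74,80],[-0.0356,-0.0108,0.0012,0,0,3.75,80]]
[[-0.0362,-0.0084,0.0012,0,0,3.74,80],[-0.0366,-0.0061,0.0012,0,0,3.75,80],[-0.037,-0.0036,0.0012,0,0,3.74,80],[-0.0371,-0.0012,0.0012,0,0,3.75,80],[-0.0372,0.0012,0.0013,0,0,3.74,80]]
[[-0.0325,-0.0147,0.004,0,0,2.21,80],[-0.033,-0.0135,0.004,0,0,2.21,80],[-0.0335,-0.0122,0.004,0,0,2.21,80],[-0.034,-0.0109,0.004,0,0,2.21,80],[-0.0344,-0.0096,0.004,0,0,2.21,80]]
[[-0.0347,-0.0082,0.004,0,0,2.21,80],[-0.035,-0.0069,0.004,0,0,2.21,80],[-0.0353,-0.0055,0.004,0,0,2.21,80],[-0.0354,-0.0042,0.004,0,0,2.22,80],[-0.0356,-0.0028,0.004,0,0,2.21,80]]
[[-0.0357,-0.0014,0.004,0,0,2.22,80],[-0.0357,-0.0,0.004,0,0,2.21,80],[-0.0357,0.0014,0.004,0,0,2.22,80],[-0.0356,0.0027,0.004,0,0,2.21,80],[-0.0354,0.0041,0.004,0,0,2.22,80]]
```

Candidates seen: collared ribbed holder at scene (187,170)/top (315,235) – chosen; slim at scene (156,164); puck with black grip at scene (127,168); purple look-alikes at scene (175,210) and (230,190). The crops confirm the choice.

play_rows:
  steps:
    - [-0.0316,-0.0196,0.0012,0,0,3.75,80]
    - [-0.0328,-0.0175,0.0012,0,0,3.75,80]
    - [-0.0339,-0.0153,0.0012,0,0,3.75,80]
    - [-0.0348,-0.0131,0.0012,0,0,3.75,80]
    - [-0.0356,-0.0108,0.0012,0,0,3.75,80]

```text
clock: 0.72
tcp_pos: [0.3243, 0.4434, 0.2862]
orientation: [3.141, -0.0, 2.474]
wrist_force: [0.0, -0.8, 0.5]
width: 0.0766
```

play_rows:
  steps:
    - [-0.0362,-0.0084,0.0012,0,0,3.75,80]
    - [-0.0366,-0.0061,0.0012,0,0,3.75,80]
    - [-0.037,-0.0036,0.0012,0,0,3.75,80]
    - [-0.0371,-0.0012,0.0012,0,0,3.75,80]
    - [-0.0372,0.0012,0.0013,0,0,3.75,80]

```text
clock: 1.13
tcp_pos: [0.4409, 0.2984, 0.2803]
orientation: [3.141, -0.0, 2.146]
wrist_force: [1.2, 0.7, -0.0]
width: 0.0761
```

play_rows:
  steps:
    - [-0.0325,-0.0147,0.004,0,0,2.2,80]
    - [-0.033,-0.0135,0.004,0,0,2.2,80]
    - [-0.0335,-0.0122,0.004,0,0,2.2,80]
    - [-0.034,-0.0109,0.004,0,0,2.2,80]
    - [-0.0344,-0.0096,0.004,0,0,2.2,80]

```text
clock: 1.55
tcp_pos: [0.4671, 0.122, 0.2601]
orientation: [3.141, 0.0, 1.956]
wrist_force: [0.8, 0.0, 0.3]
width: 0.0761
```

play_rows:
  steps:
    - [-0.0347,-0.0082,0.004,0,0,2.2,80]
    - [-0.035,-0.0069,0.004,0,0,2.2,80]
    - [-0.0353,-0.0055,0.004,0,0,2.2,80]
    - [-0.0354,-0.0042,0.004,0,0,2.2,80]
    - [-0.0356,-0.0028,0.004,0,0,2.2,80]

```text
clock: 1.97
tcp_pos: [0.4945, -0.0545, 0.24]
orientation: [3.141, 0.0, 1.763]
wrist_force: [1.2, 1.0, 1.1]
width: 0.0758
```

play_rows:
  steps:
    - [-0.0357,-0.0014,0.004,0,0,2.2,80]
    - [-0.0357,0,0.004,0,0,2.2,80]
    - [-0.0357,0.0014,0.004,0,0,2.2,80]
    - [-0.0356,0.0027,0.004,0,0,2.2,80]
    - [-0.0354,0.0041,0.004,0,0,2.2,80]

```text
clock: 2.38
tcp_pos: [0.5222, -0.2309, 0.2199]
orientation: [3.141, -0.0, 1.571]
wrist_force: [1.1, 0.4, 0.7]
width: 0.076
```

```bash
python3 - <<'E'
from plan import *
s=bot.get_state();print(s["orientation"],s["q"],s["width"],s["wrist_force"])
s,t=cam("scene"),cam("top")
cv2.imwrite("pics/g1.png",np.hstack([crop(s,120,70,130,140,3),crop(t,270,170,130,140,3)]))
E
```

```text
[ 3.14140284e+00 -5.32454891e-05  1.57118410e+00] [-5.32015924e-01  4.98676499e-01  1.77241553e+00  1.86023915e-04
  8.70364123e-01 -5.32523580e-01] 0.07602702743453799 [1.14319966 0.38184365 0.74720368]
```

play_rows:
  steps:
    - [0.0015,0,0.025,0,0,0,60]
    - [0,0,0.025,0,0,0,60]
    - [0,0,0.025,0,0,0,60]
    - [0,0,0.0175,0,0,0,60]
    - [0,0,0.01,0,0,0,60]

```text
clock: 2.9
tcp_pos: [0.5217, -0.2267, 0.1157]
orientation: [-3.139, -0.001, 1.574]
wrist_force: [0.4, -0.0, -0.1]
width: 0.0573
```

play_rows:
  steps:
    - [0,0,0,0,0,0,40]
    - [0,0,0,0,0,0,35]
    - [0,0,0,0,0,0,30]
    - [0,0,0,0,0,0,10]
    - [0,0,0,0,0,0,10]
  newtons: 30

```text
clock: 3.32
tcp_pos: [0.5226, -0.2275, 0.1186]
orientation: [3.14, 0.001, 1.573]
wrist_force: [-0.1, 0.6, -1.4]
width: 0.0289
```

```bash
python3 - <<'E'
from plan import *
s=bot.get_state();print(s["tcp_pos"],s["width"],s["wrist_force"])
s,t=cam("scene"),cam("top")
cv2.imwrite("pics/g2.png",np.hstack([crop(s,120,70,130,140,3),crop(t,270,170,130,140,3)]))
E
```

```text
[ 0.52256731 -0.22754346  0.11864708] 0.02894300372697319 [-0.07835535  0.58331281 -1.35283396]
```

View pics/g2.png

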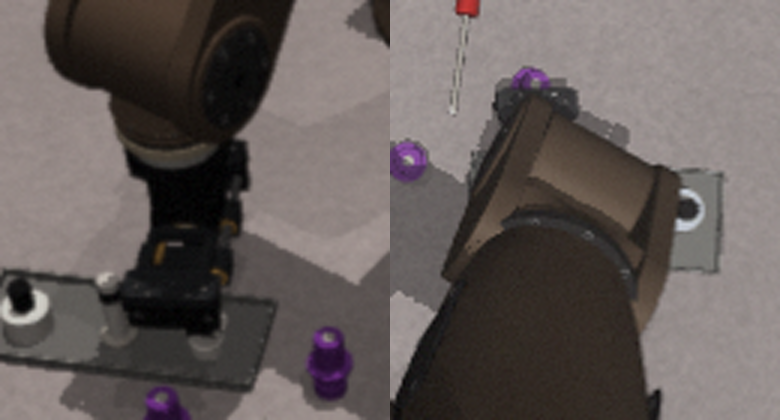

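play_rows:
  steps:
    - [0,0,0,0,0,0,10]
    - [0,0,0,0,0,0,10]
    - [0,0,0,0,0,0,10]
    - [0,0,0,0,0,0,10]
    - [0,0,0,0,0,0,10]

```text
clock: 3.83
tcp_pos: [0.5224, -0.2276, 0.1183]
orientation: [3.141, 0.0, 1.573]
wrist_force: [-1.4, 1.0, 6.6]
width: 0.0237
```

play_rows:
  steps:
    - [0,0,-0.005,0,0,0,10]
    - [0,0,-0.02,0,0,0,10]
    - [0,0,-0.035,0,0,0,10]
    - [0,0,-0.035,0,0,0,10]
    - [0,0,-0.02,0,0,0,10]

```text
clock: 4.25
tcp_pos: [0.5226, -0.2276, 0.2361]
orientation: [3.139, 0.001, 1.573]
wrist_force: [0.2, 0.4, -0.8]
width: 0.0233
```

```bash
python3 - <<'E'
from plan import *
s=bot.get_state();print(s["tcp_pos"],s["orientation"],s["width"],s["wrist_force"])
plan([(.51,-.16,.242,1.571,3),(.4916,.0796,.242,1.571,7)],10)
E
```

```text
[ 0.52261907 -0.22761075  0.23611068] [3.13897238e+00 1.37007853e-03 1.57337243e+00] 0.023279157891652757 [ 0.21660091  0.41427664 -0.76495966]
from [ 0.5226 -0.2276  0.2361] clock 4.25
[[0.0225,-0.0041,-0.002,0,0,0.05,10],[0.0226,-0.0042,-0.0019,0,0,0.04,10],[0.0225,-0.0042,-0.002,0,0,0.05,10],[0.0342,-0.0026,0.0,0,0,-0.0,10],[0.0342,-0.0026,0.0,0,0,-0.0,10]]
[[0.0342,-0.0026,0.0,0,0,-0.0,10],[0.0343,-0.0026,0.0,0,0,-0.0,10],[0.0342,-0.0027,0.0,0,0,-0.0,10],[0.0343,-0.0026,0.0,0,0,-0.0,10],[0.0342,-0.0027,0.0,0,0,-0.0,10]]
```

play_rows:
  steps:
    - [0.0225,-0.0041,-0.002,0,0,0.05,10]
    - [0.0225,-0.0042,-0.002,0,0,0.05,10]
    - [0.0225,-0.0042,-0.002,0,0,0.05,10]
    - [0.0342,-0.0026,0,0,0,0,10]
    - [0.0342,-0.0026,0,0,0,0,10]

```text
clock: 4.67
tcp_pos: [0.504, -0.0907, 0.239]
orientation: [3.141, 0.0, 1.569]
wrist_force: [1.2, 1.7, -1.0]
width: 0.0229
```

play_rows:
  steps:
    - [0.0342,-0.0026,0,0,0,0,10]
    - [0.0342,-0.0026,0,0,0,0,10]
    - [0.0342,-0.0027,0,0,0,0,10]
    - [0.0342,-0.0026,0,0,0,0,10]
    - [0.0342,-0.0027,0,0,0,0,10]

```text
clock: 5.08
tcp_pos: [0.4907, 0.081, 0.239]
orientation: [3.141, -0.0, 1.571]
wrist_force: [1.3, -0.6, -0.2]
width: 0.0235
```

```bash
python3 - <<'E'
from plan import *
s=bot.get_state();print(s["tcp_pos"],s["orientation"],s["width"],s["wrist_force"],s["torque"])
s,t=cam("scene"),cam("top")
st=bot.get_state();p=st["tcp_pos"]
print(proj(s,[p[0],p[1],p[2]-.1155]),proj(s,[.4916,.0796,.0865]))
cv2.imwrite("pics/l1.png",crop(s,255,85,130,110,6))
E
```

```text
[0.49073602 0.08100344 0.23896311] [ 3.14140682e+00 -7.93714378e-05  1.57058868e+00] 0.023483722593446523 [ 1.28735678 -0.58818155 -0.16798049] [-0.11363608  0.03320503  0.01889389]
[[315.20356175 149.2069688 ]] [[311.99495596 160.4093193 ]]
```

View pics/l1.png

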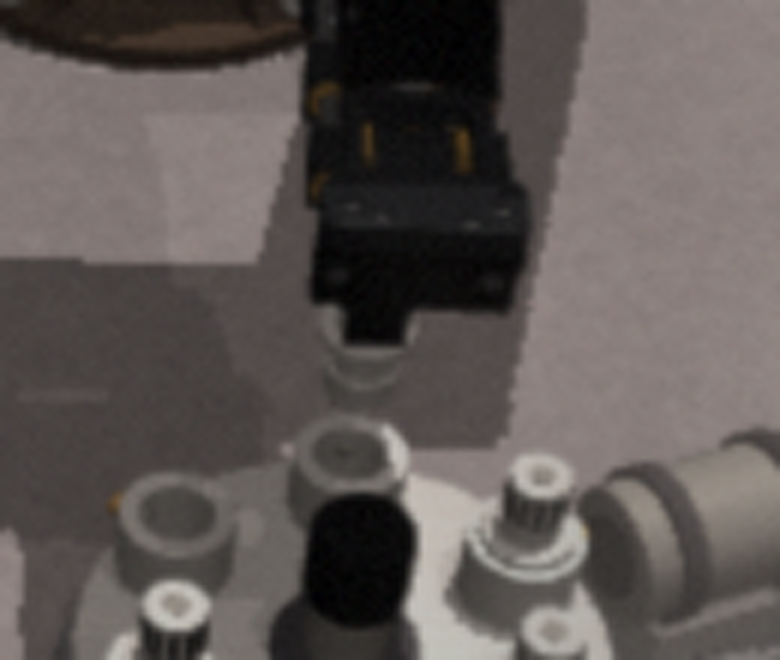

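```bash
python3 - <<'E'
from m import *
s,t=cam("scene"),cam("top")
S=lambda p:np.array(p)/5+[254.6,144.6]; T=lambda p:np.array(p)/5+[159.6,169.6]
D=(("A0",0,(303,285),(222,92),.1205),("B60",60,(459,227),(88,162),.1205),("C120",120,(449,98),(85,312),.1205),("D300",300,(147,203),(345,165),.1205),("load",180,(292,82),(226,387),.0865),("next",240,(146,128),(350,313),.0865))
for n,a,p,q,z in D:
    th=np.radians(a)-.019; X=[.5716+.08*np.cos(th),.0781+.08*np.sin(th),z]
    A=plane(s,[S(p)],z)[0]; B=plane(t,[T(q)],z)[0]
    print(n,"scene-fit mm",((A-X)[:2]*1e3).round(1),"top-fit",((B-X)[:2]*1e3).round(1))
# outer edges of load cup rim & knob in top0 by ellipse: print gray column/row profiles
g=cv2.cvtColor(cv2.imread("pics/scene0.png"),6); print(g[159:164,300:328])
E
```

```text
A0 scene-fit mm [-1.5  1. ] top-fit [-1.  -2.3]
B60 scene-fit mm [-0.6  0.9] top-fit [ 0.5 -0. ]
C120 scene-fit mm [-0.1  1.4] top-fit [-0.  -0.8]
D300 scene-fit mm [-2.5  2. ] top-fit [-0.3 -0.2]
load scene-fit mm [1.8 2.4] top-fit [ 0.1 -3.4]
next scene-fit mm [-0.7  1.4] top-fit [ 1.  -1.7]
[[127 126 123 138 166 178 168 122  74  66  64  64  79  93  67  65  63  62
   87 142 178 178 165 127 120 122 120 122]
 [123 124 125 134 162 178 168 116  70  65  64  53  59  66  63  65  63  61
   69 117 177 179 169 131 123 122 122 122]
 [133 137 133 119 141 176 171 125  77  67  68  63  57  64  64  64  59  58
   64 108 176 180 171 136 125 124 122 124]
 [161 167 165 129 119 168 178 161 111  78  68  67  66  67  65  62  61  60
   80 131 176 179 165 134 125 124 120 123]
 [176 169 153 103  87 135 169 176 160 117  89  74  69  69  68  64  67  85
  128 168 179 171 150 132 130 124 123 122]]
```

```bash
python3 - <<'E'
from m import *
s=cam("scene"); g=cv2.cvtColor(s["color"],6)
print(np.arange(304,328));print(g[139:151,304:328]); print('rim');print(g[157:163,300:326])
p=bot.get_state()["tcp_pos"]
print(p,[proj(s,[p[0],p[1],p[2]-.1155+h]).round(2) for h in(0,.015,.032)])
E
```

```text
[304 305 306 307 308 309 310 311 312 313 314 315 316 317 318 319 320 321
 322 323 324 325 326 327]
[[ 77  79  78  84  96 101  89  58  18   7   6   8  10  10   8   7  12  19
   55 100  86  78  78  78]
 [ 78  79  76  78  83 102  95  72  22   3   6   5   7  10  11   8  13  20
   63 102  86  79  79  80]
 [ 75  77  78  76  74  94  98  81  28  14  10  12  12  15  12  10  16  32
   70  99  78  79  81  81]
 [ 77  78  79  78  73  81  89  72  51  46  43  46  42  43  40  34  35  44
   75  84  76  78  76  77]
 [ 78  79  79  79  75  73  77  87  93  93  94  96  93  94  88  75  72  69
   75  74  75  76  76  76]
 [ 76  78  78  79  79  72  67  71  80  87  87  91  93  93  92  84  77  70
   71  74  75  76  75  75]
 [ 78  76  78  78  82  85  70  64  69  71  70  73  75  73  71  72  73  75
   77  78  79  77  76  77]
 [ 79  79  79  78  73  80  77  69  67  70  69  73  71  69  71  73  86  79
   78  77  78  78  79  78]
 [ 78  78  74  74  67  69  82  79  76  72  73  72  72  70  74  79  82  77
   77  75  76  77  77  76]
 [ 78  79  78  74  66  63  73  88  89  81  80  78  78  77  82  83  75  75
   74  77  79  76 
[... 287 characters left out ...]
04
  138 185 176 136  88  76  78  78]
 [ 74  81  91  91  94  99  98  87  66  67  68  70  71  75  69  69  69  80
  122 179 187 172 120  80  77  78]
 [ 78  90 123 117 101  97  94  76  65  65  64  64  71  76  69  66  65  66
   91 147 186 185 164 101  91  91]
 [ 77  93 127 119  97  97  93  74  65  66  63  54  57  64  65  66  66  62
   70 121 182 189 176 134 126 123]
 [ 82  93 116 102  88  98  94  76  67  66  69  64  62  68  67  68  65  63
   64 106 173 188 178 142 129 129]
 [ 93  98 101  84  79  93  97  93  76  70  69  69  70  70  68  65  62  62
   67  93 143 184 174 140 130 128]]
[0.49126034 0.07922557 0.2387697 ] [array([[313.63, 149.41]]), array([[314.39, 144.79]]), array([[315.28, 139.44]])]
```

play_rows:
  steps:
    - [0,0,0.01,0,0,0,10]
    - [0,0,0.01,0,0,0,10]
    - [0,0,0.007,0,0,0,10]
    - [0,0,0.003,0,0,0,10]
    - [0,0,0.002,0,0,0,10]

```text
clock: 5.75
tcp_pos: [0.4913, 0.0786, 0.2063]
orientation: [-3.141, -0.0, 1.569]
wrist_force: [1.1, 0.1, -1.2]
width: 0.0238
```

play_rows:
  steps:
    - [0,0,0.0005,0,0,0,10]
    - [0,0,0.0005,0,0,0,10]
    - [0,0,0.0005,0,0,0,10]
    - [0,0,0.0005,0,0,0,10]
    - [0,0,0,0,0,0,10]

```text
clock: 6.17
tcp_pos: [0.4913, 0.0794, 0.2048]
orientation: [3.141, -0.0, 1.571]
wrist_force: [-0.7, -0.3, -0.9]
width: 0.0238
```

play_rows:
  steps:
    - [0,0,0.0005,0,0,0,10]
    - [0,0,0.0005,0,0,0,10]
    - [0,0,0.0005,0,0,0,10]
    - [0,0,0,0,0,0,10]
    - [0,0,0,0,0,0,10]

```text
clock: 6.58
tcp_pos: [0.4913, 0.0794, 0.2037]
orientation: [3.141, -0.0, 1.571]
wrist_force: [-1.4, -0.4, 7.0]
width: 0.0234
```

play_rows:
  steps:
    - [0,0,0.0003,0,0,0,10]
    - [0,0,0,0,0,0,10]
    - [0,0,0,0,0,0,10]
    - [0,0,0,0,0,0,10]
    - [0,0,0,0,0,0,10]

```text
clock: 7.0
tcp_pos: [0.4913, 0.0794, 0.2035]
orientation: [3.141, -0.0, 1.571]
wrist_force: [-2.3, -0.1, 9.3]
width: 0.0235
```

```bash
cat > st.py <<'E'
from h import *
s=bot.get_state();print(round(s["clock"],2),s["tcp_pos"].round(4),"F",s["wrist_force"].round(1),"T",s["torque"].round(3),s["width"].round(4),s["orientation"].round(4))
E
python3 st.py
```

```text
Traceback (most recent call last):
  File "st.py", line 2, in <module>
    s=bot.get_state();print(round(s["clock"],2),s["tcp_pos"].round(4),"F",s["wrist_force"].round(1),"T",s["torque"].round(3),s["width"].round(4),s["orientation"].round(4))
                                                                                                                             ^^^^^^^^^^^^^^^^
AttributeError: 'float' object has no attribute 'round'
```

```bash
sed -i 's/s\["width"\].round(4)/round(s["width"],4)/' st.py; python3 st.py; python3 - <<'E'
from h import *
t=cam("top");T=lambda p:np.array(p)/5+[159.6,169.6]
s=cam("scene");S=lambda p:np.array(p)/5+[254.6,144.6]
for z in(.0865,.088):print(plane(t,[T((226,387))],z),plane(s,[S((292,82))],z))
E
```

```text
7.0 [0.4913 0.0794 0.2035] F [-2.3 -0.1  9.3] T [-0.217  0.66  -0.006] 0.0235 [ 3.1409 -0.      1.5709]
[[0.49175019 0.07621468 0.0865    ]] [[0.4934639  0.08199687 0.0865    ]]
[[0.49177447 0.07601791 0.088     ]] [[0.49496847 0.08177021 0.088     ]]
```

play_rows:
  steps:
    - [0,0,-0.0025,0,0,0,10]
    - [0.002,0,0,0,0,0,10]
    - [0,0,0.0013,0,0,0,10]
    - [0,0,0.0012,0,0,0,10]
    - [0,0,0,0,0,0,10]

```text
clock: 7.52
tcp_pos: [0.4914, 0.0815, 0.2025]
orientation: [3.141, -0.0, 1.571]
wrist_force: [2.2, -0.3, -2.1]
width: 0.0234
```

play_rows:
  steps:
    - [0,0,-0.0025,0,0,0,10]
    - [0,0.002,0,0,0,0,10]
    - [0,0,0.0013,0,0,0,10]
    - [0,0,0.0012,0,0,0,10]
    - [0,0,0,0,0,0,10]

```text
clock: 7.93
tcp_pos: [0.4931, 0.0814, 0.2025]
orientation: [-3.141, -0.0, 1.571]
wrist_force: [-0.1, 0.1, -0.7]
width: 0.0234
```

play_rows:
  steps:
    - [0,0,-0.0025,0,0,0,10]
    - [-0.002,0,0,0,0,0,10]
    - [0,0,0.0013,0,0,0,10]
    - [0,0,0.0012,0,0,0,10]
    - [0,0,0,0,0,0,10]

```text
clock: 8.35
tcp_pos: [0.4933, 0.0793, 0.2035]
orientation: [3.141, 0.0, 1.571]
wrist_force: [-3.0, -0.4, 11.5]
width: 0.0231
```

play_rows:
  steps:
    - [0,0,-0.0025,0,0,0,10]
    - [-0.002,0,0,0,0,0,10]
    - [0,0,0.0013,0,0,0,10]
    - [0,0,0.0012,0,0,0,10]
    - [0,0,0,0,0,0,10]

```text
clock: 8.77
tcp_pos: [0.4932, 0.0773, 0.2035]
orientation: [3.141, 0.0, 1.571]
wrist_force: [-4.7, -1.0, 15.7]
width: 0.0235
```

play_rows:
  steps:
    - [0,0,-0.0025,0,0,0,10]
    - [0,-0.002,0,0,0,0,10]
    - [0,0,0.0013,0,0,0,10]
    - [0,0,0.0012,0,0,0,10]
    - [0,0,0,0,0,0,10]

```text
clock: 9.18
tcp_pos: [0.491, 0.0774, 0.2032]
orientation: [-3.141, 0.0, 1.571]
wrist_force: [-5.1, -0.3, 15.9]
width: 0.0235
```

```bash
python3 st.py
```

```text
9.18 [0.491  0.0774 0.2032] F [-5.1 -0.3 15.9] T [-0.43   1.215 -0.023] 0.0235 [-3.1412e+00  1.0000e-04  1.5709e+00]
```

play_rows:
  steps:
    - [0,0,-0.003,0,0,0,10]
    - [0.0045,0.0012,0,0,0,0,10]
    - [0,0,0.0015,0,0,0,10]
    - [0,0,0.0015,0,0,0,10]
    - [0,0,0.0005,0,0,0,10]

```text
clock: 9.6
tcp_pos: [0.4923, 0.082, 0.2017]
orientation: [-3.141, -0.0, 1.571]
wrist_force: [-0.4, 0.8, -1.3]
width: 0.0233
```

play_rows:
  steps:
    - [0,0,0.0005,0,0,0,10]
    - [0,0,0.0005,0,0,0,10]
    - [0,0,0.0005,0,0,0,10]
    - [0,0,0,0,0,0,10]
    - [0,0,0,0,0,0,10]

```text
clock: 10.02
tcp_pos: [0.4925, 0.0819, 0.2008]
orientation: [-3.142, -0.0, 1.571]
wrist_force: [0.3, -0.2, -0.6]
width: 0.0235
```

```bash
python3 st.py
```

```text
10.02 [0.4925 0.0819 0.2008] F [ 0.3 -0.2 -0.6] T [-0.047  0.085  0.027] 0.0235 [-3.1416e+00 -1.0000e-04  1.5706e+00]
```

play_rows:
  steps:
    - [0,0,0.0007,0,0,0,10]
    - [0,0,0.0007,0,0,0,10]
    - [0,0,0.0007,0,0,0,10]
    - [0,0,0.0007,0,0,0,10]
    - [0,0,0,0,0,0,10]

```text
clock: 10.43
tcp_pos: [0.4924, 0.0819, 0.1979]
orientation: [-3.141, -0.0, 1.571]
wrist_force: [-0.2, 0.0, -1.0]
width: 0.0238
```

play_rows:
  steps:
    - [0,0,0.0007,0,0,0,10]
    - [0,0,0.0007,0,0,0,10]
    - [0,0,0.0007,0,0,0,10]
    - [0,0,0.0007,0,0,0,10]
    - [0,0,0,0,0,0,10]

```text
clock: 10.85
tcp_pos: [0.4924, 0.0819, 0.1951]
orientation: [-3.141, -0.0, 1.571]
wrist_force: [-0.2, 0.5, -0.7]
width: 0.0231
```

```bash
python3 st.py
```

```text
10.85 [0.4924 0.0819 0.1951] F [-0.2  0.5 -0.7] T [-0.137  0.031 -0.085] 0.0231 [-3.1414e+00 -1.0000e-04  1.5707e+00]
```

play_rows:
  steps:
    - [0,0,0.0007,0,0,0,10]
    - [0,0,0.0007,0,0,0,10]
    - [0,0,0.0007,0,0,0,10]
    - [0,0,0.0007,0,0,0,10]
    - [0,0,0,0,0,0,10]

```text
clock: 11.27
tcp_pos: [0.4927, 0.0819, 0.1925]
orientation: [3.141, -0.0, 1.571]
wrist_force: [0.8, 0.2, 2.2]
width: 0.0234
```

```bash
python3 st.py
```

```text
11.27 [0.4927 0.0819 0.1925] F [0.8 0.2 2.2] T [-0.042 -0.162 -0.006] 0.0234 [ 3.1408e+00 -1.0000e-04  1.5707e+00]
```

play_rows:
  steps:
    - [0,0,0,0,0,0,10]
    - [0,0,0.0007,0,0,0,10]
    - [0,0,0.0007,0,0,0,10]
    - [0,0,0.0007,0,0,0,10]
    - [0,0,0.0007,0,0,0,10]
  newtons: 50

```text
clock: 11.68
tcp_pos: [0.4927, 0.0819, 0.1897]
orientation: [3.141, -0.0, 1.571]
wrist_force: [2.2, 0.5, 2.8]
width: 0.0234
```

play_rows:
  steps:
    - [0,0,0.0007,0,0,0,10]
    - [0,0,0.0007,0,0,0,10]
    - [0,0,0.0007,0,0,0,10]
    - [0,0,0.0007,0,0,0,10]
    - [0,0,0,0,0,0,10]

```text
clock: 12.1
tcp_pos: [0.4926, 0.0819, 0.1867]
orientation: [3.141, -0.0, 1.571]
wrist_force: [3.7, 0.2, -1.3]
width: 0.0232
```

```bash
python3 st.py
```

```text
12.1 [0.4926 0.0819 0.1867] F [ 3.7  0.2 -1.3] T [-0.113 -0.871  0.029] 0.0232 [ 3.1412e+00 -1.0000e-04  1.5707e+00]
```

play_rows:
  steps:
    - [0,0,0.0009,0,0,0,10]
    - [0,0,0.0009,0,0,0,10]
    - [0,0,0.0009,0,0,0,10]
    - [0,0,0.0009,0,0,0,10]
    - [0,0,0.0009,0,0,0,10]

```text
clock: 12.52
tcp_pos: [0.4925, 0.0819, 0.1822]
orientation: [3.141, -0.0, 1.571]
wrist_force: [4.6, -1.1, 2.8]
width: 0.0233
```

play_rows:
  steps:
    - [0,0,0.0009,0,0,0,10]
    - [0,0,0.0009,0,0,0,10]
    - [0,0,0.0009,0,0,0,10]
    - [0,0,0.0009,0,0,0,10]
    - [0,0,0.0005,0,0,0,10]

```text
clock: 12.93
tcp_pos: [0.4925, 0.0819, 0.1781]
orientation: [3.142, -0.0, 1.571]
wrist_force: [4.6, -0.5, 0.7]
width: 0.0232
```

```bash
python3 st.py
```

```text
12.93 [0.4925 0.0819 0.1781] F [ 4.6 -0.5  0.7] T [-0.084 -0.788  0.003] 0.0232 [ 3.1416e+00 -1.0000e-04  1.5708e+00]
```

play_rows:
  steps:
    - [0,0,0.0007,0,0,0,10]
    - [0,0,0.0007,0,0,0,10]
    - [0,0,0.0007,0,0,0,10]
    - [0,0,0.0005,0,0,0,10]
    - [0,0,0,0,0,0,10]

```text
clock: 13.35
tcp_pos: [0.492, 0.0819, 0.1752]
orientation: [-3.14, -0.0, 1.571]
wrist_force: [2.8, 0.6, -3.3]
width: 0.0236
```

play_rows:
  steps:
    - [0,0,0.0004,0,0,0,10]
    - [0,0,0.0004,0,0,0,10]
    - [0,0,0.0003,0,0,0,10]
    - [0,0,0,0,0,0,10]
    - [0,0,0,0,0,0,10]

```text
clock: 13.77
tcp_pos: [0.4922, 0.0819, 0.1744]
orientation: [-3.141, -0.0, 1.571]
wrist_force: [0.2, -0.4, -1.5]
width: 0.0231
```

```bash
python3 st.py
```

```text
13.77 [0.4922 0.0819 0.1744] F [ 0.2 -0.4 -1.5] T [-0.097 -0.101 -0.006] 0.0231 [-3.1409e+00 -1.0000e-04  1.5708e+00]
```

play_rows:
  steps:
    - [0,0,0.0004,0,0,0,10]
    - [0,0,0.0004,0,0,0,10]
    - [0,0,0.0003,0,0,0,10]
    - [0,0,0,0,0,0,10]
    - [0,0,0,0,0,0,10]

```text
clock: 14.18
tcp_pos: [0.4921, 0.082, 0.1741]
orientation: [-3.141, -0.0, 1.571]
wrist_force: [-4.1, -0.2, 11.6]
width: 0.0233
```

```bash
python3 st.py
```

```text
14.18 [0.4921 0.082  0.1741] F [-4.1 -0.2 11.6] T [-0.131  0.631 -0.012] 0.0233 [-3.1413e+00 -1.0000e-04  1.5708e+00]
```

play_rows:
  steps:
    - [0,0,0.0004,0,0,0,10]
    - [0,0,0,0,0,0,10]
    - [0,0,0,0,0,0,10]
    - [0,0,-0.0008,0,0,0,10]
    - [0,0,0,0,0,0,50]

```text
clock: 14.6
tcp_pos: [0.4923, 0.0819, 0.1741]
orientation: [3.142, -0.0, 1.571]
wrist_force: [-0.5, -0.2, -0.1]
width: 0.0264
```

play_rows:
  steps:
    - [0,0,0,0,0,0,60]
    - [0,0,0,0,0,0,60]
    - [0,0,0,0,0,0,60]
    - [0,0,0,0,0,0,60]
    - [0,0,0,0,0,0,60]

```text
clock: 15.02
tcp_pos: [0.4925, 0.0819, 0.1737]
orientation: [-3.141, -0.0, 1.571]
wrist_force: [-0.4, -0.6, -0.6]
width: 0.0552
```

```bash
python3 st.py
```

```text
15.02 [0.4925 0.0819 0.1737] F [-0.4 -0.6 -0.6] T [-0.138  0.069  0.02 ] 0.0552 [-3.1414e+00 -1.0000e-04  1.5707e+00]
```

play_rows:
  steps:
    - [0,0,-0.005,0,0,0,60]
    - [0,0,-0.015,0,0,0,60]
    - [0,0,-0.02,0,0,0,60]
    - [0,0,-0.02,0,0,0,60]
    - [0,0,-0.016,0,0,0,60]

```text
clock: 15.43
tcp_pos: [0.4925, 0.0819, 0.2515]
orientation: [3.141, -0.0, 1.571]
wrist_force: [-0.2, -0.6, 0.5]
width: 0.0571
```

```bash
python3 - <<'E'
from plan import *
s=cam("scene"); cv2.imwrite("pics/l2.png",crop(s,255,85,130,110,6))
plan([(.572,.0803,.25,2.094,5),(.572,.0803,.173,2.094,5)],66)
E
python3 st.py
```

```text
from [0.4933 0.082  0.2539] clock 15.4833
[[-0.0003,0.0157,0.0008,0,0,-5.99,66],[-0.002,0.0156,0.0008,0,0,-6.0,66],[-0.0036,0.0154,0.0008,0,0,-5.99,66],[-0.0052,0.0149,0.0008,0,0,-6.0,66],[-0.0067,0.0142,0.0007,0,0,-5.99,66]]
[[-0.0,0.0,0.0154,0,0,-0.0,66],[-0.0,0.0,0.0154,0,0,-0.0,66],[-0.0,0.0,0.0154,0,0,-0.0,66],[-0.0,0.0,0.0154,0,0,-0.0,66],[-0.0,0.0,0.0154,0,0,-0.0,66]]
15.48 [0.4933 0.082  0.2539] F [0.7 0.7 2.2] T [-0.049  0.045  0.001] 0.0572 [ 3.1370e+00 -2.0000e-04  1.5709e+00]
```

View pics/l2.png

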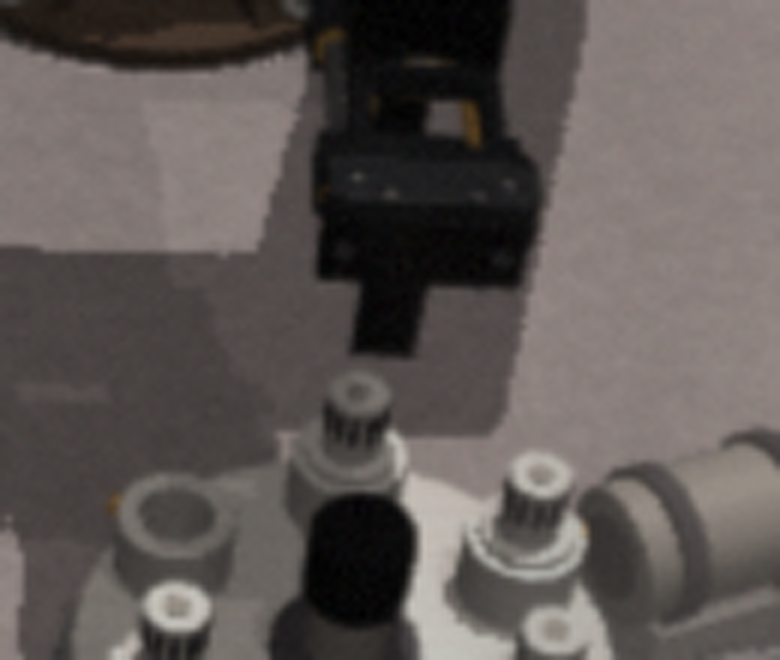

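The holder stands in the cup with its collar on the rim (crop (350,450)), top at (358,392), in line with its neighbours. Next is the knob.

play_rows:
  steps:
    - [0,0.0159,0,0,0,-6,66]
    - [-0.002,0.0157,0,0,0,-6,66]
    - [-0.0036,0.0155,0,0,0,-6,66]
    - [-0.0052,0.015,0,0,0,-6,66]
    - [-0.0067,0.0143,0,0,0,-6,66]

```text
clock: 15.9
tcp_pos: [0.5724, 0.0806, 0.2498]
orientation: [-3.142, -0.0, 2.1]
wrist_force: [-0.1, -0.3, -0.0]
width: 0.0626
```

play_rows:
  steps:
    - [0,0,0.01,0,0,0,66]
    - [0,0,0.01,0,0,0,66]
    - [0,0,0.01,0,0,0,66]
    - [0,0,0,0,0,0,66]
    - [0,0,0,0,0,0,66]

```text
clock: 16.32
tcp_pos: [0.5709, 0.0807, 0.219]
orientation: [-3.14, -0.001, 2.093]
wrist_force: [0.6, 0.2, 0.2]
width: 0.0629
```

```bash
python3 st.py
```

```text
16.32 [0.5709 0.0807 0.219 ] F [0.6 0.2 0.2] T [-0.004  0.057 -0.046] 0.0629 [-3.1399e+00 -1.1000e-03  2.0930e+00]
```

play_rows:
  steps:
    - [0,0,0.007,0,0,0,66]
    - [0,0,0.007,0,0,0,66]
    - [0,0,0.006,0,0,0,66]
    - [0,0,0,0,0,0,66]
    - [0,0,0,0,0,0,66]

```text
clock: 16.73
tcp_pos: [0.5716, 0.0807, 0.1995]
orientation: [-3.141, -0.0, 2.094]
wrist_force: [1.0, 0.3, 1.1]
width: 0.0631
```

play_rows:
  steps:
    - [0,0,0.008,0,0,0,66]
    - [0,0,0.008,0,0,0,66]
    - [0,0,0.008,0,0,0,66]
    - [0,0,0.001,0,0,0,66]
    - [0,0,0,0,0,0,66]

```text
clock: 17.15
tcp_pos: [0.5716, 0.0806, 0.174]
orientation: [-3.14, -0.001, 2.094]
wrist_force: [-0.0, 0.4, 0.7]
width: 0.0626
```

play_rows:
  steps:
    - [0,0,0,0,0,0,50]
    - [0,0,0,0,0,0,46]
    - [0,0,0,0,0,0,44]
    - [0,0,0,0,0,0,42]
    - [0,0,0,0,0,0,40]
  newtons: 30

```text
clock: 17.57
tcp_pos: [0.5714, 0.0805, 0.1751]
orientation: [-3.141, -0.0, 2.095]
wrist_force: [-3.4, -2.8, 5.2]
width: 0.0395
```

```bash
python3 st.py
```

```text
17.57 [0.5714 0.0805 0.1751] F [-3.4 -2.8  5.2] T [-0.665  0.594 -0.01 ] 0.0395 [-3.1409e+00 -1.0000e-04  2.0946e+00]
```

play_rows:
  steps:
    - [0,-0.0004,0,0,0,0,20]
    - [0,0,0,0,0,0,20]
    - [0,0,0,0,0,0,20]
    - [0,0,0,0,0,2,20]
    - [0,0,0,0,0,3,20]
  newtons: 55

```text
clock: 17.98
tcp_pos: [0.5714, 0.0804, 0.1751]
orientation: [3.141, 0.0, 2.006]
wrist_force: [-2.1, -1.4, 3.5]
width: 0.0395
```

```bash
python3 st.py
```

```text
17.98 [0.5714 0.0804 0.1751] F [-2.1 -1.4  3.5] T [-0.289  0.372  0.038] 0.0395 [3.1414e+00 1.0000e-04 2.0061e+00]
```

play_rows:
  steps:
    - [0,0,0,0,0,3,20]
    - [0,0,0,0,0,4,20]
    - [0,0,0,0,0,4,20]
    - [0,0,0,0,0,4,20]
    - [0,0,0,0,0,0,20]

```text
clock: 18.4
tcp_pos: [0.5716, 0.0805, 0.1751]
orientation: [3.141, 0.0, 1.742]
wrist_force: [-1.8, -0.7, 5.1]
width: 0.0394
```

```bash
python3 st.py; python3 - <<'E'
from plan import *
s=cam("scene"); cv2.imwrite("pics/k1.png",crop(s,255,85,130,150,4))
E
```

```text
18.4 [0.5716 0.0805 0.1751] F [-1.8 -0.7  5.1] T [-0.236  0.27   0.118] 0.0394 [3.1409 0.     1.7423]
```

View pics/k1.png

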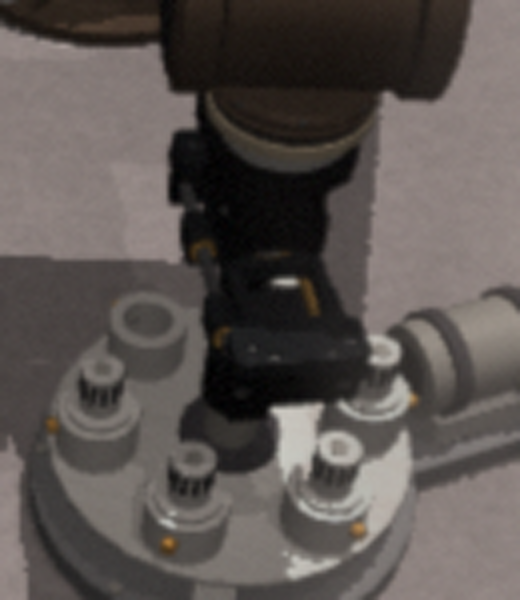

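The carousel is turning with the knob: the empty next cup is now at crop (145,325) and the front holder at (192,465). I'll carry on.

play_rows:
  steps:
    - [0,0,0,0,0,4,20]
    - [0,0,0,0,0,4,20]
    - [0,0,0,0,0,4,20]
    - [0,0,0,0,0,4,20]
    - [0,0,0,0,0,4,20]

```text
clock: 18.87
tcp_pos: [0.5718, 0.0804, 0.1751]
orientation: [3.14, -0.0, 1.396]
wrist_force: [0.2, -0.6, 4.1]
width: 0.0396
```

```bash
python3 st.py
```

```text
18.87 [0.5718 0.0804 0.1751] F [ 0.2 -0.6  4.1] T [-0.266  0.021  0.016] 0.0396 [ 3.1404e+00 -3.0000e-04  1.3956e+00]
```

play_rows:
  steps:
    - [0,0,0,0,0,4,20]
    - [0,0,0,0,0,4,20]
    - [0,0,0,0,0,4,20]
    - [0,0,0,0,0,3,20]
    - [0,0,0,0,0,0,20]

```text
clock: 19.28
tcp_pos: [0.5719, 0.0804, 0.1751]
orientation: [3.14, -0.001, 1.134]
wrist_force: [0.8, -0.7, 4.1]
width: 0.0392
```

```bash
python3 st.py
```

```text
19.28 [0.5719 0.0804 0.1751] F [ 0.8 -0.7  4.1] T [-0.436 -0.199 -0.331] 0.0392 [ 3.1403e+00 -8.0000e-04  1.1338e+00]
```

play_rows:
  steps:
    - [0,0,0,0,0,2,20]
    - [0,0,0,0,0,2,20]
    - [0,0,0,0,0,1,20]
    - [0,0,0,0,0,0,20]
    - [0,0,0,0,0,0,20]

```text
clock: 19.7
tcp_pos: [0.572, 0.0804, 0.1751]
orientation: [3.14, -0.001, 1.05]
wrist_force: [3.7, -2.4, 3.6]
width: 0.0396
```

```bash
python3 st.py
```

```text
19.7 [0.572  0.0804 0.1751] F [ 3.7 -2.4  3.6] T [-0.61  -0.741  0.002] 0.0396 [ 3.1401e+00 -8.0000e-04  1.0496e+00]
```

play_rows:
  steps:
    - [0,0,0,0,0,0,66]
    - [0,0,0,0,0,0,66]
    - [0,0,0,0,0,0,66]
    - [0,0,0,0,0,0,66]
    - [0,0,0,0,0,0,66]

```text
clock: 20.12
tcp_pos: [0.5711, 0.0805, 0.1746]
orientation: [-3.141, 0.0, 1.047]
wrist_force: [-0.5, -0.4, 0.6]
width: 0.0618
```

play_rows:
  steps:
    - [0,0,-0.01,0,0,0,66]
    - [0,0,-0.02,0,0,0,66]
    - [0,0,-0.025,0,0,0,66]
    - [0,0,-0.025,0,0,0,66]
    - [0,0,-0.02,0,0,0,66]

```text
clock: 20.53
tcp_pos: [0.5714, 0.0805, 0.2773]
orientation: [3.141, -0.001, 1.047]
wrist_force: [-0.4, 0.8, 0.2]
width: 0.0627
```

```bash
python3 st.py; python3 - <<'E'
from plan import *
plan([(.46,-.12,.29,1.05,7),(.46,-.12,.29,1.05,3)],66)
E
```

```text
20.53 [0.5714 0.0805 0.2773] F [-0.4  0.8  0.2] T [-0.118  0.111 -0.008] 0.0627 [ 3.1406e+00 -7.0000e-04  1.0473e+00]
from [0.5714 0.0805 0.2773] clock 20.5333
[[-0.0328,0.0005,-0.0018,0,0,-0.02,66],[-0.0328,0.0005,-0.0018,0,0,-0.02,66],[-0.0327,0.0005,-0.0018,0,0,-0.02,66],[-0.0328,0.0005,-0.0018,0,0,-0.02,66],[-0.0327,0.0005,-0.0018,0,0,-0.02,66]]
[[-0.0328,0.0005,-0.0018,0,0,-0.03,66],[-0.0327,0.0005,-0.0019,0,0,-0.02,66],[-0.0,0.0,0.0,0,0,-0.0,66],[-0.0,0.0,0.0,0,0,-0.0,66],[-0.0,0.0,0.0,0,0,-0.0,66]]
```

play_rows:
  steps:
    - [-0.033,0,-0.002,0,0,0,66]
    - [-0.033,0,-0.002,0,0,0,66]
    - [-0.033,0,-0.002,0,0,0,66]
    - [-0.033,0,-0.002,0,0,0,66]
    - [-0.033,0,-0.002,0,0,0,66]

```text
clock: 20.95
tcp_pos: [0.4878, -0.0634, 0.2857]
orientation: [3.141, -0.0, 1.048]
wrist_force: [0.4, 0.2, -0.4]
width: 0.0628
```

play_rows:
  steps:
    - [-0.033,0,-0.002,0,0,0,66]
    - [-0.033,0,-0.002,0,0,0,66]
    - [0,0,0,0,0,0,66]
    - [0,0,0,0,0,0,66]
    - [0,0,0,0,0,0,66]

```text
clock: 21.37
tcp_pos: [0.456, -0.1195, 0.2893]
orientation: [3.141, -0.0, 1.047]
wrist_force: [0.4, 0.6, 0.2]
width: 0.0625
```

```bash
python3 st.py; python3 - <<'E'
from plan import *
s,t=cam("scene"),cam("top")
a=crop(s,255,135,160,110,5);b=crop(t,160,165,100,110,5)
cv2.imwrite("pics/f1.png",a);cv2.imwrite("pics/f_full.png",s["color"])
cv2.imwrite("pics/f2.png",b)
E
```

```text
21.37 [ 0.456  -0.1195  0.2893] F [0.4 0.6 0.2] T [-0.078  0.08   0.011] 0.0625 [ 3.1410e+00 -4.0000e-04  1.0466e+00]
```

View pics/f1.png

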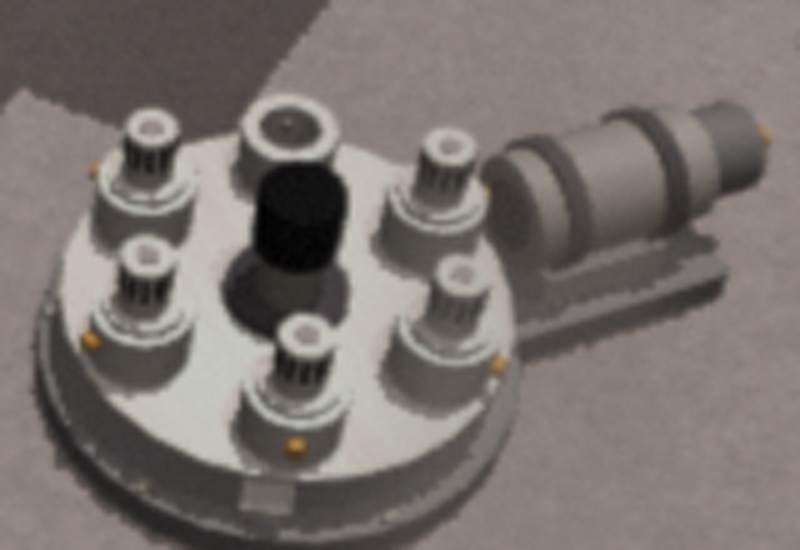

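View pics/f_full.png

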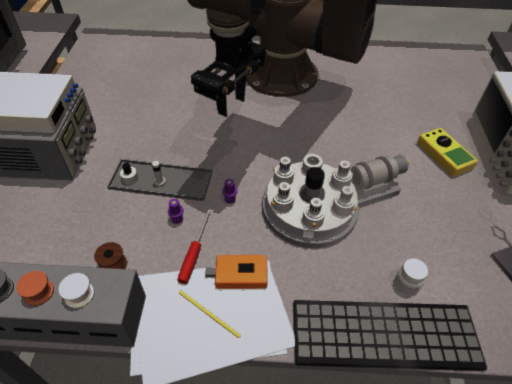

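The pictures show the tray with only slim and puck left, and purple pieces, screwdriver and box unmoved. The loaded holder is at the detector (crop (447,145)), level with its neighbours. The second empty cup is at the mark (290,130), where the first one was. The gripper is clear.

```bash
python3 -c "
from h import *
print(job.hand_in())"; python3 st.py
```

```text
the job is handed in; nothing more can be done
None
the job is handed in; nothing more can be done
```

The collared holder is seated in the cup at the loading mark and the carousel is turned one click clockwise, so the holder now stands in front of the detector. I handed the job in at about 21.5 s with the gripper clear of everything; no verdict is reported.

- **Finding the cup:** The rim was about 6 mm above nominal. My first camera estimate of the cup centre was about 2 mm off in y, and the two cameras disagreed by a few mm. A few light touches on the rim, up to about 16 N, found the bore.
- **Seating:** I pressed the holder in past the catch until it bottomed about 30 mm below first contact. The highest force I read there was 11.6 N, followed by a further 0.4 mm press that I didn't read. I then released it, and its collar looked level with the neighbouring holders.
- **Turning:** The gripped knob turned 60° with about 0.33 N m at most. The detent drew it on past half way, and the torque was zero when I let go.
- **Last pictures:** The holder is at the detector and the second empty cup is at the loading mark. The other pieces are where they were.
- **Not checked:** I had no direct reading of the catch joint. "Fully home" rests on the depth, the forces and the pictures, and the forces were read only at the end of each move call.

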